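# Slide the loaded ink board across the gap and home

## Robot

A 6-joint arm with a two-finger parallel gripper is mounted at the origin on a cart in front of the work surface, level with it; the furniture and walls round the work are solid. World frame = base frame: x ahead of the robot, y to its left, z up, the work surface at z = 0. Lengths are in m, angles in rad, forces in N, time in s.
With the tool pointing down it reaches from about 0.325 to 0.925 m from the base axis. Payload 3.1 kg.
Tool frame: the origin (TCP) lies at the very end of the fingers, on their centre line; the grasp point (between the pads) lies manip.hold_point_z behind it (manip.hold_point_z is the distance from the TCP to the grasp point, in m); z points along the fingers, x is the direction in which the jaws open and shut, and the axes are right-handed (so a half turn about z gives the same grasp; the last joint's range is limited). The gripper opens to 85 mm and grips with 20 to 120 N. Pads are 22 mm wide; open, the fingers measure 114 mm over their backs; the gripper's body (76 mm by 85 mm) begins 54 mm behind the grasp point. The pads swing forward as they close: fully open they stand 13 mm farther back than shut.
Start: joints at [1.197, 0.217, 1.613, -0, 1.311, -0.112], TCP at [0.162, 0.604, 0.231] pointing down, gripper open.
Joint ranges: [-2.75, 2.75], [-0.78, 2.1], [0.31, 2.55], [-1.13, 4.27], [0.13, 2.63], [-2.58, 2.58]. Speed limits (rad/s): [2.79, 2.79, 3.14, 3.14, 3.14, 3.14].

## Interface

Orientations are given as a unit quaternion [w, x, y, z].
In Python, from workcell import manip gives the robot as it stands. Calls block until the motion is done:
- manip.reach(position, orientation): joint-space move of the TCP to a pose.
- manip.movel(position, attitude=None, velocity=0.15, force_limit=None): straight line of the TCP; attitude=None keeps the orientation; velocity is the mean speed in m/s. With force_limit (N) it stops when the force on the tool has changed by that much, and returns True; else False.
- manip.move_joints(angles): joint-space move.
- manip.grip(opening): finger opening in m; the grip force is fixed at half the most; returns when the fingers have stopped.
- manip.sleep(seconds).
- manip.ik(position, orientation): joint angles nearest the present ones, or None.
- manip.get_state(): the state.
- manip.get_image(name): name is "scene" or "top"; returns a dict with "image" (420x560x3 uint8, red, green, blue), "intrinsics" (3x3 intrinsics, pixels), "R" (3x3) and "t" (3): a world point X has camera coordinates R X + t. Camera axes: x right, y down, z forward; pixel columns grow to the right and rows downward; lengths in m; the calibration is good to about 2 mm. A picture is of the moment at which its call begins. There is no depth.
A pose or a line that the arm cannot do raises manip.IKError and nothing moves.
- manip.job_done(): hands the job in, once; it reports no verdict.
The state is a dict: "t": time; "joint_positions": joint angles; "joint_velocities": joint speeds; "joint_efforts": joint torques, N m; "tool_pos": TCP position; "orientation": TCP orientation; "force": force on the tool from outside, world axes, zero at the start; "wrist_torque": the same for the moment, N m; "grip_width": finger opening in m.
Only numpy, scipy, OpenCV 4.12 (cv2) and the standard library are available. Lean on these libraries where they do the work, as an engineer would, in place of code of your own. Each camera call takes 0.05 s, during which the arm holds its last target.

## Task

Slide the loaded dark wooden ink board from the near stand straight across the open gap onto the far stand, until its front edge is fully home against the end stop and it lies wholly on the far stand. It is front-heavy, so bear down in the finger well at its rear until its front has reached the far deck, then ease off before its rear leaves the near deck: it must neither sag into the gap nor be lifted off, and never be pressed or pushed harder than about 15 N. Do not touch the ink stone and brush rest riding on it, disturb nothing else, and let go at the end.

Things in the scene. Friction and masses are not known exactly. Their poses are not given: they have to be found in the camera images.
- board: Dark wooden ink board, loose, 175 long x 140 wide x 30 mm thick, about 0.3 kg; its load of about 0.33 kg (uncertain by 40 percent) puts the common centre of mass 18 to 26 mm ahead of the origin. Origin: centre of the underside. +x points along the slide, to the far stand (front edge at x +87.5 mm); z up. A finger well is sunk in its rear half; a 4 mm rim runs round the front.
- finger_well (a point): Centre of the bottom of the finger well, 48.5 mm behind the board's centre, 7 mm above its underside, 23 mm below its top face. The well is 46 mm long (along the slide) x 52 mm wide. Its floor is a firm cork pad (gives 1 mm at 15 N), set differently each time and not measured: its top lies 3 to 10 mm above this point. A closed fingertip presses on the pad and pushes the well's front wall.
- board_front (a point): Middle of the lower front edge of the board.
- near_stand: Fixed low wooden stand with slick grey deck (friction about 0.25), where the board starts, its rear overhanging a little. Deck 145 x 166 mm wide, top 60 mm above the table. Origin: centre of the footprint, on the table. +x is the slide direction: the edge at the gap is at x +72.5 mm. Guide strips 8 mm high along both sides leave the board 2 mm of play each side.
- far_stand: Fixed stand of the same make, in line with the near one across an open gap of 86 to 96 mm. Deck 187 mm long, top 58 mm above the table (2 mm lower than the near deck). Origin: centre of the footprint, on the table; +x is the slide direction: the edge at the gap is at x -93.5 mm. Guide strips as on the near stand, flared at the entry. The end stop stands at its far end.
- end_stop: Rigid dark wooden cross bar with two rubber pads, 16 mm high, fixed across the far end of the far stand's deck. Origin: on the deck at mid-width, in the plane of the pads' faces, 83.5 mm ahead of the far stand's origin: the board's front edge meets this plane when home. +x is the slide direction.
- ink_stone: Black slate ink stone, 68 x 118 x 15 mm, about 0.28 kg (mass uncertain), lying across the front part of the board, centre about 47 mm ahead of the board's centre. Origin: centre of its underside.
- brush_rest: White porcelain brush rest, 20 x 64 x 19 mm, lying across the board between the finger well and the ink stone, centre about 5 mm behind the board's centre. Origin: centre of its underside.
- ink_bottle_c: Red squeeze bottle of ink, 38 x 38 x 86 mm, bystander on the table. Origin: centre of its underside.
- clip_tin: Grey lidded tin of clips, 54 x 76 x 23 mm, bystander. Origin: centre of its underside.
- tea_cup: Green and white mug, 86 x 120 x 88 mm, bystander at the front right. Origin: centre of its underside.
- seal_paste_tin: Round red tin, 69 x 64 x 22 mm, bystander behind the stands. Origin: centre of its underside.

How it is judged:
On the way, in this order (a step that is already met when the one before it is completed fails the run):
1. the board's front has come over the far deck, the board still level and its rear still on the near stand (x of board_front in the frame of far_stand above -0.0885 m and angle between board's own z axis and vertical below 0.07 rad), for 0.1 s.
2. the board's rear has left the near deck and the board lies on the far deck (x of board in the frame of far_stand above -0.03 m and angle between board's own z axis and vertical below 0.03 rad), for 0.1 s.
At the end, for the whole second after the job is handed in: The board lies flat on the far deck (front edge within 3 mm of deck height, tilt under 0.03 rad, in line within 0.05 rad), its front edge within 3 mm of the end stop's face, at rest; the ink stone and brush rest still lie flat on it (x of board_front in the frame of end_stop above -0.003 m and z of board_front in the frame of end_stop between -0.003 and 0.003 m and angle between the x axis of board and the x axis of far_stand, either way round below 0.05 rad and angle between board's own z axis and vertical below 0.03 rad and horizontal distance between ink_stone and board below 0.06 m and angle between each of ink_stone, brush_rest's own z axis and vertical below 0.1 rad and horizontal distance between brush_rest and board below 0.05 m and linear speed of board below 0.01 m/s); the robot touches nothing.
It fails at once if the board sags into the gap (tilts more than 0.07 rad) (angle between board's own z axis and vertical above 0.07 rad).
It fails at once if the board is lifted (its centre more than 8 mm above the near deck) (z of board in the frame of near_stand above 0.068 m).
It fails at once if the robot presses or pushes the board with more than 16 N, or the board is pressed against the end stop with more than 16 N (contact force between any of the fingers, the arm and board above 16 N or contact force between board and end_stop above 16 N).
It fails at once if the robot touches the ink stone or the brush rest (contact force between any of the fingers, the arm and ink_stone above 0.5 N or contact force between any of the fingers, the arm and brush_rest above 0.5 N).
It fails at once if a bystander is moved by more than 20 mm (distance of any of ink_bottle_c, clip_tin, tea_cup, seal_paste_tin from where it was at the start of the episode above 0.02 m).
It also fails if it takes over 69 s, if anything falls off the work surface, if the arm or the gripper's body presses on something with over 40 N, if the wrist force passes 120 N, or if a joint passes its speed limit or range.

## Working session

There is one attempt and no reset: what is moved stays moved. The work goes in short steps, each a Python script; the robot and the scene stay as the last script left them, time stands still between calls to the robot, and variables do not carry over. Pictures are saved under pics/ and viewed, and the job is handed in when it is done.

```bash
ls; mkdir -p pics
python3 - <<'E'
from workcell import manip
import cv2
for n in ("scene","top"):
    d=manip.get_image(n); cv2.imwrite(f"pics/{n}0.png",d["image"][:,:,::-1]); print(n,d["intrinsics"],d["R"],d["t"])
s=manip.get_state(); print(s, manip.hold_point_z)
E
```

```text
pics
scene [[453.48593941   0.         285.34459665]
 [  0.         453.48593941 206.79084338]
 [  0.           0.           1.        ]] [[ 0.51047766 -0.85983342 -0.00995253]
 [-0.55296672 -0.31938523 -0.76955889]
 [ 0.65851376  0.39834603 -0.63849829]] [-0.25985085  0.40826534  0.82618588]
top [[510.03539457   0.         275.87300523]
 [  0.         510.03539457 211.36863479]
 [  0.           0.           1.        ]] [[-0.020319   -0.99973396 -0.01091542]
 [-0.99184818  0.02153    -0.12559317]
 [ 0.12579476  0.00827452 -0.99202178]] [0.07439651 0.60507013 1.223112  ]
{'t': 0.1, 'joint_positions': array([ 1.19679567e+00,  2.17696764e-01,  1.61479120e+00,  2.60546157e-05,
        1.31132357e+00, -1.12202360e-01]), 'joint_velocities': array([-9.76237661e-04, -3.39308696e-04, -3.46906753e-03, -2.28223698e-03,
       -1.33031772e-05, -2.19504436e-03]), 'joint_efforts': array([-6.94023547e-04, -3.98072362e+01, -3.04972208e+01, -8.04183514e-05,
        4.16732684e-03, -1.18201820e-05]), 'tool_pos': array([0.16145919, 0.60301152, 0.23007852]), 'orientation': array([ 5.61804499e-04,  7.93354563e-01,  6.08758825e-01, -9.56758684e-04]), 'force': array([ 0.04045973,  0.63806796, -0.53086685]), 'wrist_torque': array([ 0.02197189, -0.01618065, -0.02131327]), 'grip_width': 0.0859060489977993} 0.0187
```

View pics/scene0.png

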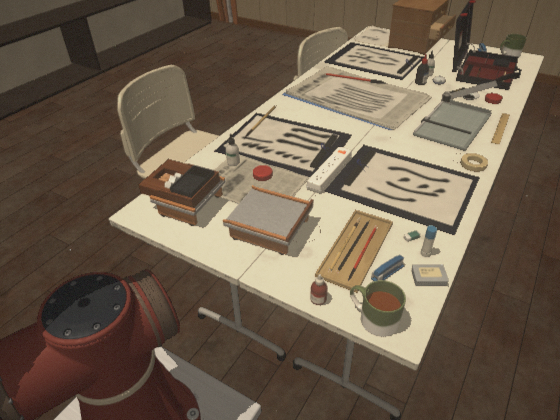

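View pics/top0.png

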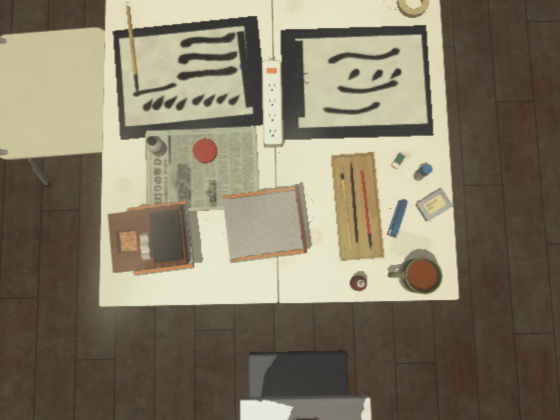

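Run:
```python
import cv2
a=cv2.imread("pics/top0.png")[175:285,95:320]; cv2.imwrite("pics/t0z.png",cv2.resize(a,None,fx=3.5,fy=3.5,interpolation=cv2.INTER_CUBIC))
a=cv2.imread("pics/scene0.png")[145:260,130:330]; cv2.imwrite("pics/s0z.png",cv2.resize(a,None,fx=4,fy=4,interpolation=cv2.INTER_CUBIC))
```

```text
(no output)
```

View pics/t0z.png

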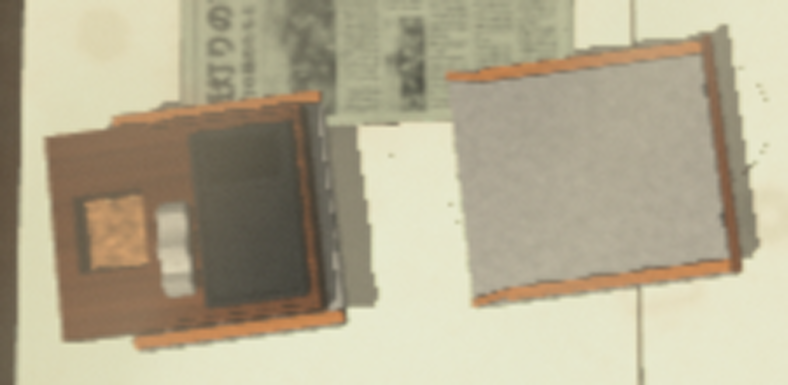

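View pics/s0z.png

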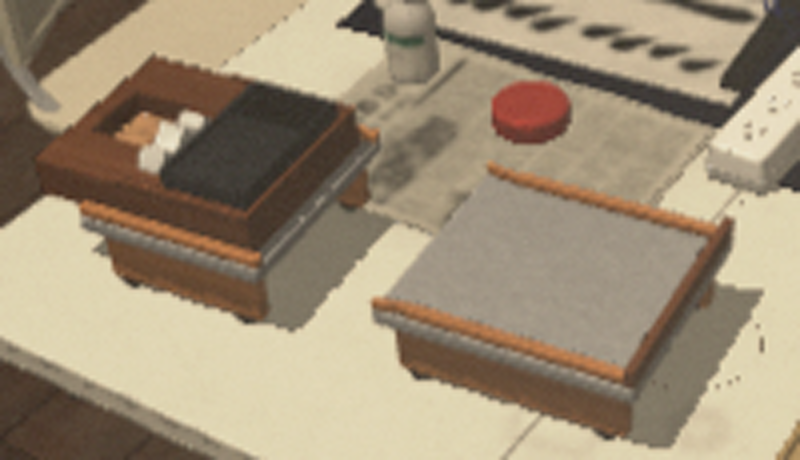

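```bash
cat > h.py <<'E'
import numpy as np, cv2
def ray(d,uv,z):
    uv=np.atleast_2d(np.asarray(uv,float)); K=np.asarray(d["intrinsics"]);R=np.asarray(d["R"]);t=np.asarray(d["t"])
    C=-R.T@t; v=(np.c_[uv,np.ones(len(uv))]@np.linalg.inv(K).T)@R
    return C+v*((z-C[2])/v[:,2])[:,None]
def proj(d,X):
    X=np.atleast_2d(X); p=(X@np.asarray(d["R"]).T+d["t"])@np.asarray(d["intrinsics"]).T; return p[:,:2]/p[:,2:]
E
python3 - <<'E'
from workcell import manip
from h import *
d=manip.get_image("top"); im=d["image"]
for (c,r) in [(270,225),(240,210),(265,250),(115,222),(127,257),(127,240),(310,222),(165,235),(140,205),(300,190),(145,245),(225,190),(200,200)]: print((c,r),im[r,c])
hsv=cv2.cvtColor(im,cv2.COLOR_RGB2HSV)
m=((hsv[...,1]<60)&(hsv[...,2]<185)&(hsv[...,2]>110)).astype(np.uint8)
m[:, :215]=0; m[:185]=0;m[275:]=0;m[:,320:]=0
n,l,st,ce=cv2.connectedComponentsWithStats(m,connectivity=4); i=l[225,270]; print(st[i])
cs,_=cv2.findContours((l==i).astype(np.uint8),cv2.RETR_EXTERNAL,cv2.CHAIN_APPROX_NONE)
ct=cs[0][:,0,:]; P=ray(d,ct,0.058)[:,:2].astype(np.float32)
rc=cv2.minAreaRect(P); print(rc); print(cv2.boxPoints(rc))
b=im.copy(); b[l==i]=[255,0,255]; 
# board brown
mb=((hsv[...,0]<15)&(hsv[...,1]>80)&(hsv[...,2]<130)).astype(np.uint8); b[mb>0]=[0,255,0]
cv2.imwrite("pics/m1.png",cv2.resize(b[175:285,95:320,::-1],None,fx=3.5,fy=3.5,interpolation=cv2.INTER_NEAREST))
E
```

```text
(270, 225) [174 167 147]
(240, 210) [167 161 142]
(265, 250) [184 177 157]
(115, 222) [130 106  82]
(127, 257) [139 111  84]
(127, 240) [164 130  95]
(310, 222) [212 210 175]
(165, 235) [90 86 73]
(140, 205) [182 172 143]
(300, 190) [152 145 123]
(145, 245) [184 174 150]
(225, 190) [177 177 145]
(200, 200) [163 164 136]
[ 215  185   88   75 4797]
((0.5905404090881348, 0.10672406852245331), (0.18472039699554443, 0.1998671144247055), 6.058877468109131)
[[ 0.48814815  0.19635074]
 [ 0.50924414 -0.00239991]
 [ 0.69293267  0.0170974 ]
 [ 0.6718367   0.21584804]]
```

View pics/m1.png

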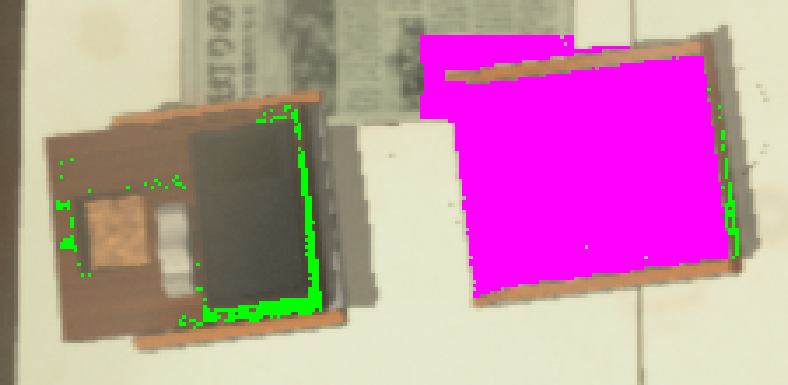

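Run:
```python
from workcell import manip
from h import *
d=manip.get_image("top"); im=d["image"]
g=cv2.cvtColor(im,cv2.COLOR_RGB2LAB).astype(float); g=cv2.GaussianBlur(im.astype(np.float32),(0,0),0.8)
def edge(a,b,n=25,half=4,f=(0.1,0.9),box=None):
    """subpixel edge pts along pixel segment a-b (zoom coords), strongest gradient on normal"""
    a=np.array(a)/3.5+[95,175]; b=np.array(b)/3.5+[95,175]
    t=(b-a)/np.linalg.norm(b-a); nn=np.array([-t[1],t[0]]); s=np.linspace(-half,half,8*half+1); out=[]
    for k in np.linspace(*f,n):
        p=a+k*(b-a); q=(p+np.outer(s,nn)).astype(np.float32)
        v=cv2.remap(g,q[None,:,0],q[None,:,1],cv2.INTER_LINEAR)[0]
        gr=np.linalg.norm(np.gradient(v,axis=0),axis=1); i=np.argmax(gr); w=gr*(abs(np.arange(len(s))-i)<=5)
        out.append(p+nn*(w@s)/w.sum())
    return np.array(out)
def line(P):
    vx,vy,x,y=cv2.fitLine(P.astype(np.float32),cv2.DIST_HUBER,0,1e-3,1e-3)[:,0]
    r=np.abs((P-[x,y])@[-vy,vx]); return np.array([x,y]),np.array([vx,vy]),r.mean()
def E(name,a,b,z,**k):
    P=ray(d,edge(a,b,**k)-0.0,z)[:,:2]; p,v,r=line(P); 
    if abs(v[1])>abs(v[0]): v=v*-np.sign(v[1])   # along slide: -y
    else: v=v*np.sign(v[0])
    print(name,p.round(4),v.round(4),"ang",np.degrees(np.arctan2(v[1],v[0])).round(2),"res",(r*1e3).round(2)); return p,v
fg=E("far gap",(450,80),(473,298),.058,f=(.25,.95),half=3)
fs=E("far stop",(703,55),(728,258),.058,half=3)
fl=E("far +x strip inner",(455,82),(700,57),.058,half=2)
fr=E("far -x strip inner",(478,296),(726,262),.058,half=2)
flo=E("far +x strip outer(top .066)",(450,74),(705,40),.066,half=2)
fro=E("far -x strip outer",(476,305),(735,271),.066,half=2)
br=E("board rear",(47,137),(65,342),.09,half=3)
bl=E("board +x side",(50,137),(112,128),.09,half=2)
brr=E("board -x side",(68,341),(132,336),.09,half=2)
ns=E("near +x strip outer",(115,119),(320,93),.068,half=2)
ns2=E("near -x strip outer",(138,349),(343,322),.068,half=2)
ng=E("near gap edge",(325,97),(345,305),.060,half=3)
wb=E("well rear",(78,198),(85,272),.09,half=2)
wf=E("well front",(147,193),(150,264),.09,half=2)
wl=E("well +x",(80,198),(145,192),.09,half=2)
wr=E("well -x",(88,272),(150,266),.09,half=2)
brs=E("brush rear",(155,205),(165,295),.109,half=2)
```

```text
far gap [0.539  0.1808] [0.9944 0.1053] ang 6.04 res 0.47
far stop [0.5852 0.0064] [0.9937 0.1118] ang 6.42 res 0.6
far +x strip inner [0.647  0.0927] [ 0.1074 -0.9942] ang -83.84 res 0.35
far -x strip inner [0.5007 0.0771] [ 0.1791 -0.9838] ang -79.68 res 2.24
far +x strip outer(top .066) [0.6563 0.0958] [ 0.1252 -0.9921] ang -82.81 res 0.45
far -x strip outer [0.4917 0.0776] [ 0.1068 -0.9943] ang -83.87 res 0.24
board rear [0.5321 0.4545] [0.994  0.1096] ang 6.29 res 0.42
board +x side [0.6062 0.4352] [ 0.099  -0.9951] ang -84.32 res 0.27
board -x side [0.4655 0.4212] [ 0.1123 -0.9937] ang -83.55 res 0.31
near +x strip outer [0.622  0.3507] [ 0.088  -0.9961] ang -84.95 res 1.47
near -x strip outer [0.4644 0.3279] [ 0.1103 -0.9939] ang -83.67 res 0.23
near gap edge [0.5586 0.2734] [0.9958 0.0916] ang 5.25 res 2.84
well rear [0.5336 0.4315] [0.9947 0.1027] ang 5.9 res 0.18
well front [0.5356 0.386 ] [0.9986 0.0533] ang 3.06 res 1.42
well +x [0.5605 0.4129] [ 0.1074 -0.9942] ang -83.84 res 0.31
well -x [0.5142 0.4081] [ 0.0487 -0.9988] ang -87.21 res 0.17
brush rear [0.5233 0.3779] [0.9953 0.0966] ang 5.55 res 0.36
```

```bash
cat >> h.py <<'E'
a=np.radians(-83.8); U=np.array([np.cos(a),np.sin(a)]); N=np.array([-U[1],U[0]])
def xy(s,l=.579): return s*U+l*N
def pose(s,z,l=.579): return [*xy(s,l),z]
b=np.arctan2(N[1],N[0])
QA=[0,np.cos(b/2),np.sin(b/2),0]; QB=[0,np.cos(b/2+np.pi/2),np.sin(b/2+np.pi/2),0]
E
python3 - <<'E'
from workcell import manip
from h import *
for q in (QA,QB):
    for s,z in ((-.3573,.2),(-.3573,.07),(-.09,.07),(-.03,.07),(-.03,.2)): 
        j=manip.ik(pose(s,z),q); print(s,z,None if j is None else np.round(j,2))
E
```

```text
-0.3573 0.2 [ 0.56  0.36  1.5  -0.    1.29  0.45]
-0.3573 0.07 [ 0.56  0.49  1.57 -0.    1.07  0.45]
-0.09 0.07 [ 0.14  0.32  1.81 -0.    1.    0.03]
-0.03 0.07 [ 0.04  0.31  1.83 -0.    1.   -0.07]
-0.03 0.2 [ 0.04  0.15  1.75 -0.    1.24 -0.07]
-0.3573 0.2 None
-0.3573 0.07 None
-0.09 0.07 None
-0.03 0.07 None
-0.03 0.2 None
```

Run:
```python
from workcell import manip
from h import *
manip.grip(0.0)
manip.reach(pose(-.3593,.18),QA)
manip.movel(pose(-.3593,.115),QA,velocity=.1)
manip.sleep(.3)
for _ in range(3):
    s=manip.get_state(); print(s["t"],s["tool_pos"],s["force"],s["grip_width"]); manip.sleep(.1)
for n in ("scene","top"):
    d=manip.get_image(n); im=d["image"][:,:,::-1]; p=proj(d,s["tool_pos"])[0]; print(n,p)
    c,r=[int(v) for v in p]; c=min(max(c,80),480); r=min(max(r,60),360)
    cv2.imwrite(f"pics/{n}1.png",cv2.resize(im[r-60:r+60,c-80:c+80],None,fx=4.5,fy=4.5,interpolation=cv2.INTER_CUBIC))
```

```text
3.6167 [0.5372854  0.4200167  0.11590988] [ 0.4381085  -0.24742777  0.32567906] 7.336029748868367e-05
3.7167 [0.53704135 0.41984072 0.115512  ] [-0.8612068  -0.24986769 -0.78325662] -0.0001716346560768366
3.8167 [0.53689703 0.4197646  0.11523661] [ 0.619381    0.72546468 -0.09902102] 1.043388666939562e-05
scene [161.46438295 167.12910309]
top [121.35736464 240.38245944]
```

View pics/scene1.png

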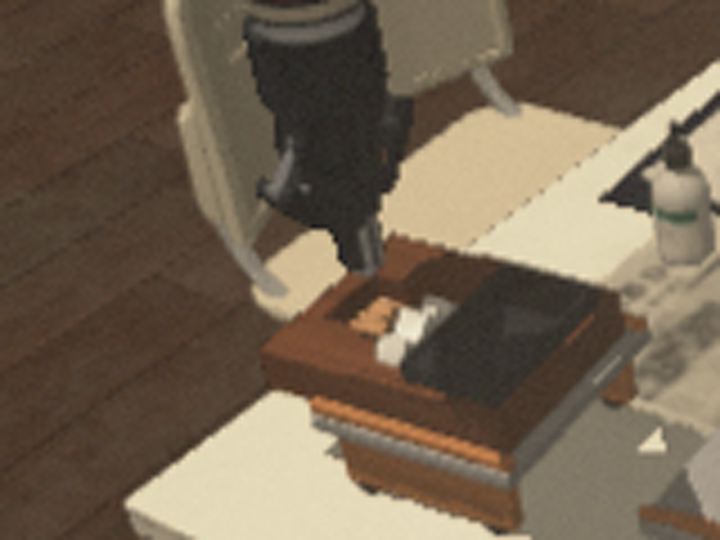

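View pics/top1.png

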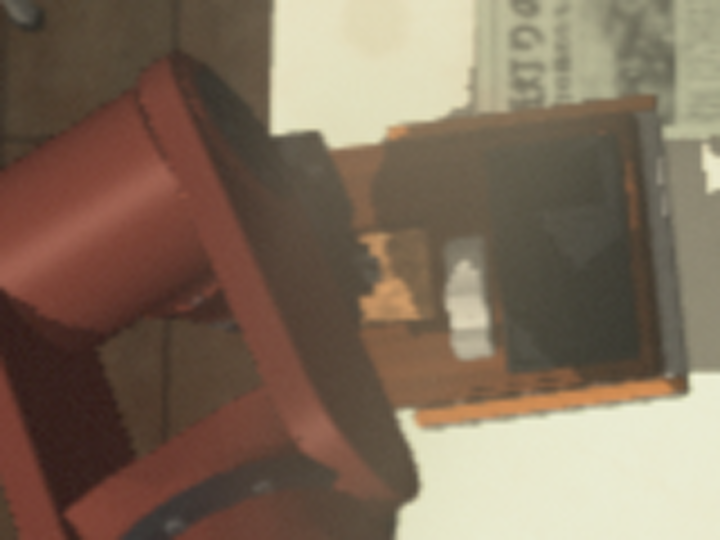

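```bash
cat >> h.py <<'E'
def favg(manip,n=8,dt=.02):
    F=[];P=[]
    for _ in range(n):
        s=manip.get_state();F.append(s["force"]);P.append(s["tool_pos"]);manip.sleep(dt)
    F=np.mean(F,0);P=np.mean(P,0)
    return s["t"],np.array([P[:2]@U,P[:2]@N,P[2]]),np.array([F[:2]@U,F[:2]@N,F[2]])
E
python3 - <<'E'
from workcell import manip
from h import *
manip.movel(pose(-.3593,.098),QA,velocity=.05)
t,p,f0=favg(manip,20); print("base",t,p.round(4),f0.round(2)); np.save("f0.npy",f0)
r=manip.movel(pose(-.3593,.064),QA,velocity=.012,force_limit=3)
print(r); 
for _ in range(2):
    t,p,f=favg(manip,10); print(t,p.round(4),(f-f0).round(2))
E
```

```text
base 4.825 [-0.3594  0.5791  0.0981] [-0.02  0.08  0.1 ]
True
6.8667 [-0.3593  0.579   0.0734] [ 0.23 -0.56  5.  ]
7.0333 [-0.3593  0.579   0.0733] [ 0.02 -0.37  5.34]
```

Run:
```python
from workcell import manip
from h import *
f0=np.load("f0.npy")
t,p,f=favg(manip,6); z=p[2]
for i in range(8):
    manip.movel(pose(-.3593,z),QA,velocity=.02)
    t,p,f=favg(manip,8); f=f-f0; print(round(t,2),round(z,5),p.round(4),f.round(2))
    if f[2]>9.3: break
    z-=0.0002
np.save("z.npy",z)
```

```text
7.52 0.07332 [-0.3594  0.5793  0.0735] [-0.45  0.51  2.86]
7.9 0.07312 [-0.3594  0.5793  0.0734] [-0.21  0.37  3.72]
8.28 0.07292 [-0.3594  0.5793  0.0733] [-0.07  0.35  5.  ]
8.67 0.07272 [-0.3594  0.5793  0.0733] [-0.27  0.08  5.17]
9.05 0.07252 [-0.3595  0.5793  0.0733] [-0.1  -0.49  6.24]
9.43 0.07232 [-0.3595  0.5793  0.0732] [ 0.14 -0.59  6.79]
9.82 0.07212 [-0.3594  0.5793  0.0732] [ 0.23 -0.77  7.17]
10.2 0.07192 [-0.3595  0.5793  0.0731] [ 0.28 -0.65  7.72]
```

```bash
cat >> h.py <<'E'
def slide(manip,s0,s1,z,target,f0,step=.005,vel=.03,n=4,zmin=.066,stop_u=11,verbose=2):
    s=s0;k=0
    while s<s1-1e-6:
        s=min(s+step,s1); manip.movel(pose(s,z),QA,velocity=vel)
        t,p,f=favg(manip,n,.015); f=f-f0; k+=1
        if k%verbose==0: print(round(t,2),"cmd",round(s,4),round(z,5),"pos",p.round(4),"f",f.round(2))
        if np.linalg.norm(f)>14.3 or -f[0]>stop_u: print("ABORT",f); z+=.0008; manip.movel(pose(s,z),QA,velocity=.02); break
        z=max(z+np.clip((f[2]-target)/4000*.5,-.0004,.0006),zmin)
    return s,z
E
python3 - <<'E'
from workcell import manip
from h import *
f0=np.load("f0.npy"); z=float(np.load("z.npy"))-.0006
s,z=slide(manip,-.3593,-.3243,z,10.3,f0,verbose=1); np.save("z.npy",z); np.save("s.npy",s)
d=manip.get_image("scene"); cv2.imwrite("pics/s2.png",cv2.resize(d["image"][130:260,130:330,::-1],None,fx=4,fy=4,interpolation=cv2.INTER_CUBIC))
d=manip.get_image("top"); cv2.imwrite("pics/t2.png",cv2.resize(d["image"][170:290,95:320,::-1],None,fx=3.5,fy=3.5,interpolation=cv2.INTER_CUBIC))
E
```

```text
10.58 cmd -0.3543 0.07112 pos [-0.3566  0.58    0.0732] f [-3.85 -0.39  7.72]
10.97 cmd -0.3493 0.07079 pos [-0.352   0.5803  0.0731] f [-4.27 -0.69  8.17]
11.35 cmd -0.3443 0.07053 pos [-0.3471  0.5805  0.0731] f [-4.77 -0.39  8.34]
11.73 cmd -0.3393 0.07028 pos [-0.3422  0.5807  0.073 ] f [-4.83 -0.01  8.93]
12.12 cmd -0.3343 0.07011 pos [-0.3373  0.5808  0.073 ] f [-4.97 -0.44  9.57]
12.5 cmd -0.3293 0.07002 pos [-0.3323  0.5809  0.073 ] f [-4.59  0.09  9.14]
12.88 cmd -0.3243 0.06987 pos [-0.3273  0.581   0.073 ] f [-4.65 -0.55  9.86]
```

View pics/s2.png

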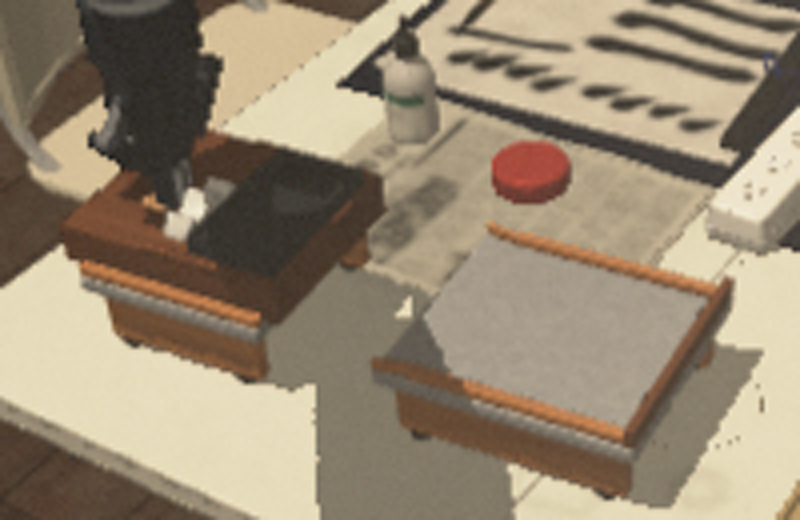

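View pics/t2.png

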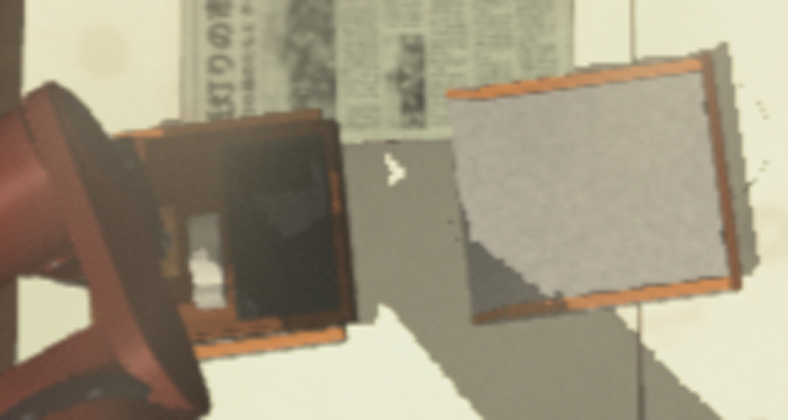

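Run:
```python
from workcell import manip
from h import *
f0=np.load("f0.npy"); z=float(np.load("z.npy"))-.0002; s=float(np.load("s.npy"))
d=manip.get_image("top")
im0=cv2.imread("pics/top0.png")
# front rim outer edge samples, initial vs now
def rim(im,zz):
    g=cv2.GaussianBlur(im.astype(np.float32),(0,0),.8); out=[]
    return g
# near strip end (initial zoom coords 343,316 and 321,95) at z .068 ; front rim corner now
for nm,c,zz in (("near strip ends",[(344,315),(321,96)],.068),("front rim corner init",[(325,309),(301,103)],.094)):
    q=np.array(c)/3.5+[95,175]; P=ray(d,q,zz)[:,:2]; print(nm,(P@U).round(4),(P@N).round(4))
q=np.array([(355,321),(334,122)])/3.5+[95,170]; P=ray(d,q,.094)[:,:2]; print("rim now",(P@U).round(4),(P@N).round(4))
s,z=slide(manip,s,-.2893,z,11,f0,verbose=1); np.save("z.npy",z); np.save("s.npy",s)
d=manip.get_image("scene"); cv2.imwrite("pics/s3.png",cv2.resize(d["image"][130:260,130:330,::-1],None,fx=4,fy=4,interpolation=cv2.INTER_CUBIC))
d=manip.get_image("top"); cv2.imwrite("pics/t3.png",cv2.resize(d["image"][170:290,95:320,::-1],None,fx=3.5,fy=3.5,interpolation=cv2.INTER_CUBIC))
```

```text
near strip ends [-0.2081 -0.2076] [0.5034 0.6556]
front rim corner init [-0.2159 -0.2172] [0.5079 0.6482]
rim now [-0.1956 -0.1951] [0.5089 0.6443]
13.42 cmd -0.3193 0.06962 pos [-0.3225  0.5812  0.0729] f [-5.02  0.1  10.06]
13.8 cmd -0.3143 0.0695 pos [-0.3175  0.5813  0.0729] f [-5.2  -0.06 10.49]
14.18 cmd -0.3093 0.06944 pos [-0.3125  0.5814  0.0729] f [-5.08 -0.55 10.64]
14.57 cmd -0.3043 0.06939 pos [-0.3076  0.5814  0.0729] f [-5.27 -0.28 10.88]
14.95 cmd -0.2993 0.06938 pos [-0.3025  0.5815  0.0729] f [-5.29 -0.36 10.85]
15.33 cmd -0.2943 0.06936 pos [-0.2975  0.5815  0.0729] f [-5.29 -0.33 11.12]
15.72 cmd -0.2893 0.06937 pos [-0.2925  0.5815  0.0729] f [-5.4  -0.46 11.27]
```

View pics/s3.png

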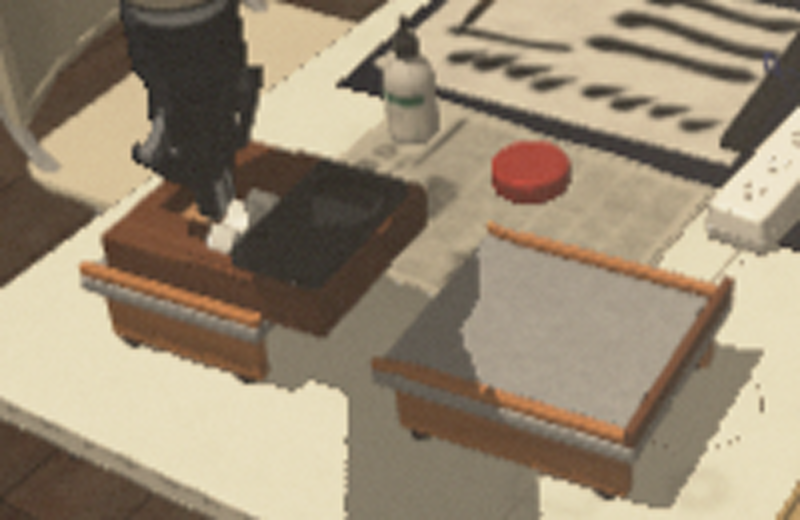

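View pics/t3.png

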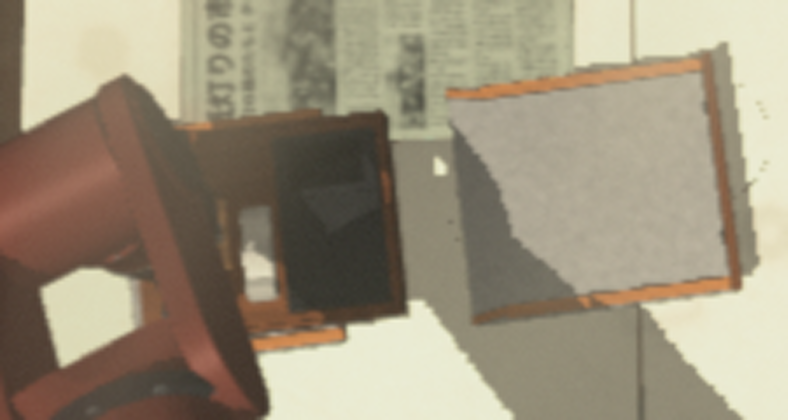

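Run:
```python
from workcell import manip
from h import *
f0=np.load("f0.npy"); z=float(np.load("z.npy")); s=float(np.load("s.npy"))
s,z=slide(manip,s,-.2443,z,11.3,f0,verbose=1); np.save("z.npy",z); np.save("s.npy",s)
d=manip.get_image("scene"); cv2.imwrite("pics/s4.png",cv2.resize(d["image"][130:260,130:330,::-1],None,fx=4,fy=4,interpolation=cv2.INTER_CUBIC))
d=manip.get_image("top"); cv2.imwrite("pics/t4.png",cv2.resize(d["image"][170:290,95:320,::-1],None,fx=3.5,fy=3.5,interpolation=cv2.INTER_CUBIC))
```

```text
16.2 cmd -0.2843 0.06941 pos [-0.2875  0.5815  0.0729] f [-5.39  0.34 11.22]
16.58 cmd -0.2793 0.0694 pos [-0.2825  0.5816  0.0729] f [-5.18 -0.24 10.95]
16.97 cmd -0.2743 0.06935 pos [-0.2775  0.5816  0.0729] f [-5.32 -0.27 11.4 ]
17.35 cmd -0.2693 0.06937 pos [-0.2725  0.5816  0.0729] f [-5.22  0.24 11.24]
17.73 cmd -0.2643 0.06936 pos [-0.2674  0.5816  0.0729] f [-5.5  -0.05 11.58]
18.12 cmd -0.2593 0.06939 pos [-0.2624  0.5817  0.0729] f [-5.01 -0.4  11.44]
18.5 cmd -0.2543 0.06941 pos [-0.2574  0.5816  0.0728] f [-5.09 -0.05 11.32]
18.88 cmd -0.2493 0.06942 pos [-0.2523  0.5817  0.0728] f [-5.13 -0.02 11.76]
19.27 cmd -0.2443 0.06947 pos [-0.2473  0.5816  0.0729] f [-5.38 -0.04 11.1 ]
```

View pics/s4.png

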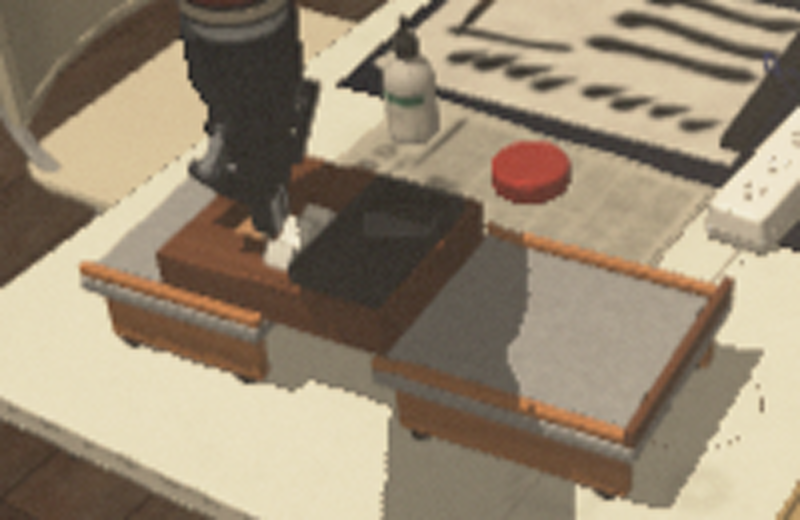

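View pics/t4.png

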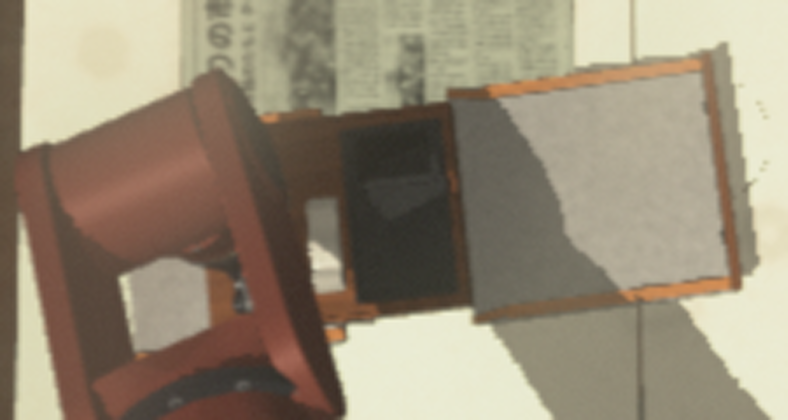

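Run:
```python
from workcell import manip
from h import *
f0=np.load("f0.npy"); z=float(np.load("z.npy")); s=float(np.load("s.npy"))
s,z=slide(manip,s,-.2243,z,11.0,f0,verbose=1)
print("ease")
# ease off gradually while standing still
for i in range(7):
    z+=.0004; manip.movel(pose(s,z),QA,velocity=.02); t,p,f=favg(manip,4,.015); f=f-f0; print(round(t,2),round(z,5),p.round(4),f.round(2))
    if f[2]<2.5: break
np.save("z.npy",z); np.save("s.npy",s)
d=manip.get_image("scene"); cv2.imwrite("pics/s5.png",cv2.resize(d["image"][130:260,130:330,::-1],None,fx=4,fy=4,interpolation=cv2.INTER_CUBIC))
```

```text
19.75 cmd -0.2393 0.06945 pos [-0.2423  0.5817  0.0729] f [-5.65  0.37 11.36]
20.13 cmd -0.2343 0.06949 pos [-0.2375  0.5818  0.073 ] f [-5.5  -0.43 11.48]
20.52 cmd -0.2293 0.06955 pos [-0.2324  0.5819  0.0732] f [-5.51 -0.1  11.86]
20.9 cmd -0.2243 0.06966 pos [-0.2272  0.5818  0.0731] f [-4.67  0.36 11.63]
ease
21.22 0.07014 [-0.2271  0.5818  0.0732] [-5.37  0.42  9.97]
21.53 0.07054 [-0.2271  0.5818  0.0733] [-5.02  1.05  8.86]
21.85 0.07094 [-0.2269  0.5817  0.0734] [-5.07  1.61  7.95]
22.17 0.07134 [-0.2265  0.5815  0.0735] [-4.27  1.22  7.15]
22.48 0.07174 [-0.2261  0.5812  0.0735] [-3.12  2.22  6.39]
22.8 0.07214 [-0.2257  0.5809  0.0736] [-2.52  2.18  5.84]
23.12 0.07254 [-0.2253  0.5805  0.0736] [-3.03  2.    5.57]
```

View pics/s5.png

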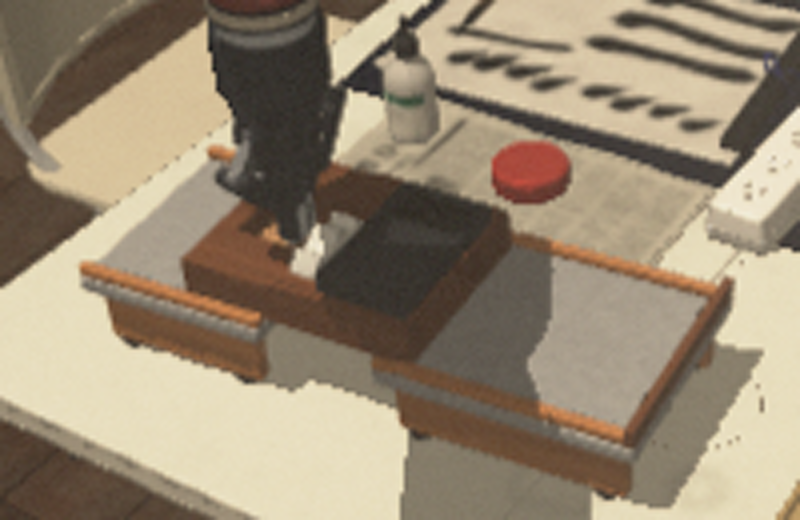

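Run:
```python
from workcell import manip
from h import *
f0=np.load("f0.npy"); z=float(np.load("z.npy")); s=float(np.load("s.npy"))
for i in range(7):
    z+=.0005; manip.movel(pose(s,z),QA,velocity=.03); t,p,f=favg(manip,4,.015); f=f-f0; print(round(t,2),round(z,5),p.round(4),f.round(2))
    if f[2]<2: break
np.save("z.npy",z); np.save("s.npy",s)
```

```text
23.48 0.07304 [-0.2247  0.5799  0.0736] [-2.13  2.76  5.54]
23.8 0.07354 [-0.2243  0.5793  0.0736] [-1.73  2.19  4.76]
24.12 0.07404 [-0.224   0.5786  0.0737] [-0.86  1.89  4.27]
24.43 0.07454 [-0.2239  0.5781  0.0739] [0.29 1.07 2.47]
24.75 0.07504 [-0.224   0.5778  0.0741] [-0.17 -0.09  0.06]
```

Run:
```python
from workcell import manip
from h import *
f0=np.load("f0.npy"); s=float(np.load("s.npy")); z=.0763
manip.movel(pose(s,z),QA,velocity=.03)
while s<-.1343-1e-6:
    s+=.010; r=manip.movel(pose(s,z),QA,velocity=.035,force_limit=9)
    t,p,f=favg(manip,4,.015); f=f-f0; print(round(t,2),round(s,4),p.round(4),f.round(2),r)
    if r or -f[0]>7 or f[2]>6: break
np.save("z.npy",z); np.save("s.npy",s)
d=manip.get_image("scene"); cv2.imwrite("pics/s6.png",cv2.resize(d["image"][130:260,130:330,::-1],None,fx=4,fy=4,interpolation=cv2.INTER_CUBIC))
```

```text
25.5 -0.2143 [-0.2138  0.5789  0.0763] [-0.32 -0.59  0.01] False
26.0 -0.2043 [-0.2037  0.5791  0.0763] [ 0.3   0.25 -0.27] False
26.5 -0.1943 [-0.1937  0.579   0.0763] [ 0.03 -0.31 -0.19] False
27.0 -0.1843 [-0.1837  0.579   0.0763] [ 0.78 -0.05 -0.13] False
27.5 -0.1743 [-0.1737  0.579   0.0763] [ 0.07 -0.05 -0.07] False
28.0 -0.1643 [-0.1637  0.579   0.0763] [-0.01 -0.25 -0.03] False
28.5 -0.1543 [-0.1537  0.579   0.0763] [0.33 0.19 0.34] False
29.0 -0.1443 [-0.1437  0.579   0.0763] [ 0.27 -0.1  -0.05] False
29.5 -0.1343 [-0.1336  0.579   0.0763] [-0.25 -0.06  0.21] False
```

View pics/s6.png

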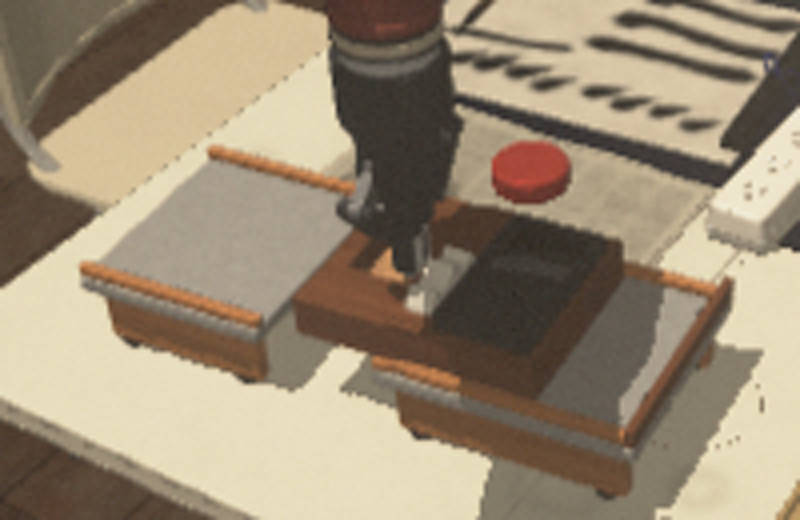

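Run:
```python
from workcell import manip
from h import *
f0=np.load("f0.npy"); s=float(np.load("s.npy")); z=.0763
while s<-.0843-1e-6:
    s+=.010; r=manip.movel(pose(s,z),QA,velocity=.035,force_limit=8)
    if r: break
t,p,f=favg(manip,4,.015); print(round(t,2),round(s,4),p.round(4),(f-f0).round(2),r)
r=manip.movel(pose(-.055,z),QA,velocity=.015,force_limit=5)
for _ in range(2):
    t,p,f=favg(manip,6,.02); print(round(t,2),p.round(4),(f-f0).round(2),r)
for n in ("scene","top"):
    d=manip.get_image(n); cv2.imwrite(f"pics/{n}7.png",cv2.resize(d["image"][130:290,130:330,::-1],None,fx=3.7,fy=3.7,interpolation=cv2.INTER_CUBIC))
```

```text
31.78 -0.0843 [-0.0836  0.579   0.0763] [-0.05 -0.16  0.05] False
33.03 [-0.0678  0.5783  0.0756] [ 0.1  -0.01 -0.21] True
33.13 [-0.0681  0.5778  0.0751] [-0.08  0.19 -0.37] True
```

View pics/scene7.png

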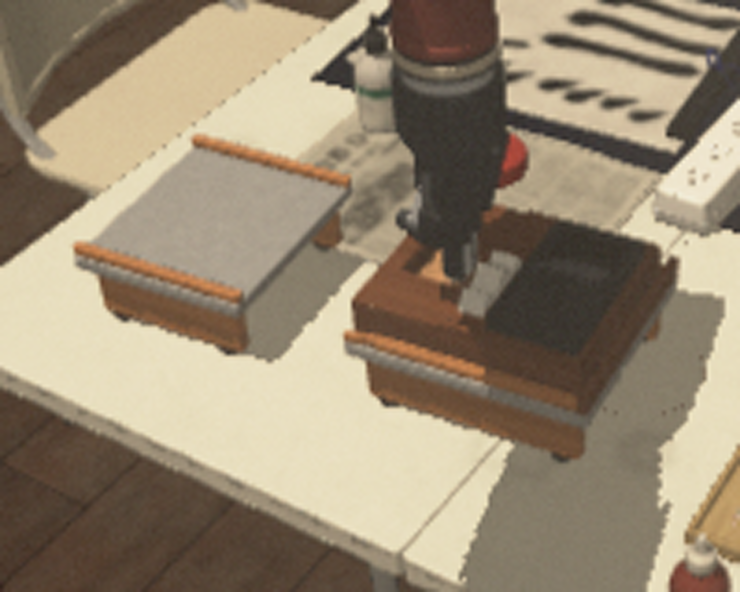

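View pics/top7.png

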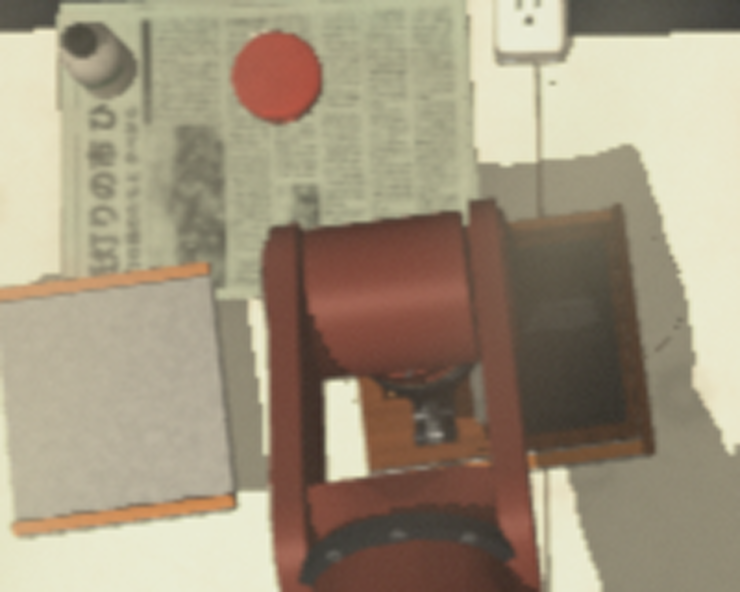

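Run:
```python
from workcell import manip
from h import *
f0=np.load("f0.npy"); z=.0763
manip.movel(pose(-.069,z),QA,velocity=.02)
s=-.069
while s<-.056:
    s+=.0007; r=manip.movel(pose(s,z),QA,velocity=.01)
    t,p,f=favg(manip,4,.015); f=f-f0; print(round(t,2),round(s,4),p.round(4),f.round(2))
    if -f[0]>6 or t>46: break
```

```text
33.8 -0.0683 [-0.0683  0.579   0.0763] [-0.15  0.01 -0.02]
34.12 -0.0676 [-0.0677  0.579   0.0763] [-0.73 -0.42  0.36]
34.43 -0.0669 [-0.0677  0.579   0.0763] [-4.29  0.03 -0.12]
34.75 -0.0662 [-0.0676  0.579   0.0763] [-6.34  0.12 -0.14]
```

Run:
```python
from workcell import manip
from h import *
manip.movel(pose(-.0775,.0775),QA,velocity=.03)
manip.movel(pose(-.0775,.17),QA,velocity=.08)
manip.reach([0.35,0.35,0.25],QA)
d=manip.get_image("top"); cv2.imwrite("pics/t8.png",cv2.resize(d["image"][170:290,180:330,::-1],None,fx=5,fy=5,interpolation=cv2.INTER_CUBIC))
d=manip.get_image("scene"); cv2.imwrite("pics/s8.png",cv2.resize(d["image"][150:270,180:330,::-1],None,fx=5,fy=5,interpolation=cv2.INTER_CUBIC))
print(manip.get_state()["t"],manip.get_state()["force"])
```

```text
37.8917 [0.91085796 0.70274658 0.26287587]
```

View pics/t8.png

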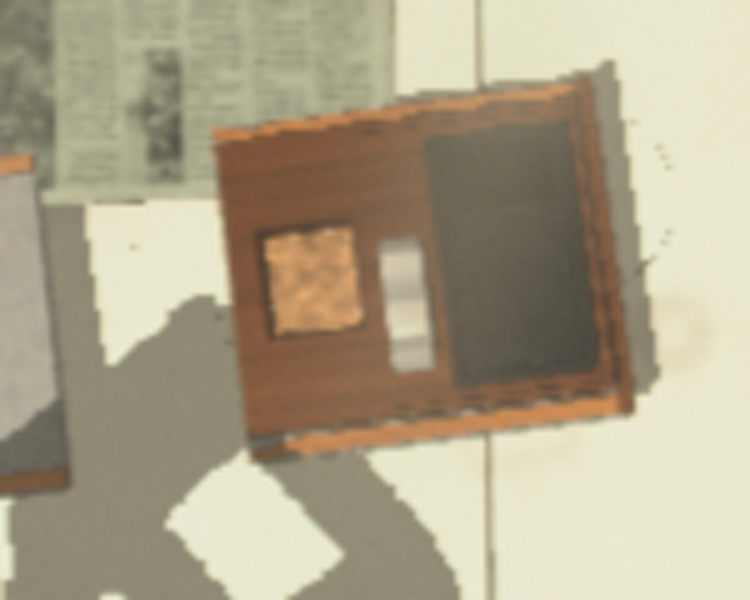

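View pics/s8.png

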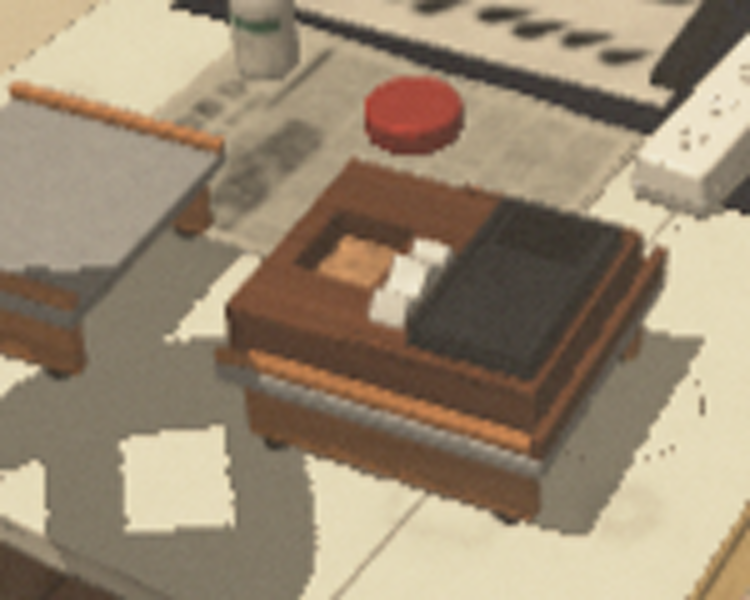

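Run:
```python
from workcell import manip
from h import *
d=manip.get_image("top")
q=np.array([(217,137),(248,435)])/5+[180,170]; P=ray(d,q,.088)[:,:2]; v=P[0]-P[1]
print("rear s",(P@U).round(4),"front s",(P@U+.175).round(4),"stop .0568; angle",np.degrees(np.arctan2(v[1],v[0])))
q=np.array([(590,80),(632,408)])/5+[180,170]
# gap face front of board vs bar: front rim edge
q=np.array([(584,95),(614,385)])/5+[180,170]; P=ray(d,q,.092)[:,:2]; print("front rim outer s",(P@U).round(4))
manip.sleep(.3); manip.job_done(); print(manip.get_state()["t"])
```

```text
rear s [-0.116  -0.1178] front s [0.059  0.0572] stop .0568; angle 5.445782993053149
front rim outer s [0.0602 0.0557]
the job is handed in; nothing more can be done
the job is handed in; nothing more can be done
```

I slid the board across onto the far stand until it was home against the end stop, then let go and handed the job in at about 38 s of the allowed 69 s. No verdict was reported.

**How it went:**
- I lowered the closed fingertip into the finger well and found the cork pad at about 0.0737 m.
- I bore down with 8–11.9 N while the board crossed the gap. The sideways push was about 5 N, so the combined force stayed at about 13 N or below in every reading.
- The fingertip slipped about 11 mm forward in the well at the start, then reached the front wall and carried the board with it.
- Once the front was about 20 mm onto the far deck, I eased the downward force to zero. From there I pushed the board only by the well's front wall until it met the stop.

**Last checks:**
- **Home against the stop:** I pressed a second time with about 6 N and the fingertip moved only 0.1 mm. The position (-0.0677 m) was the same as at first contact.
- **Position by camera:** The top view puts the board's front edge at 0.057–0.059 m along the slide, against 0.0568 m measured for the stop face. That agrees within the 2 mm calibration.
- **Alignment:** The rear edge points to 5.4° and the far stand to about 6.2°, well within the 0.05 rad allowed.
- **Load and surroundings:** The ink stone and brush rest look flat and in place. I only saw the bottle and red tin near the stands in the last views, and neither had visibly moved. I did not check the other bystanders again.

**What disagreed:** The force reading during the final pushes was close to zero whenever I sampled it at rest, so the sliding force there was not measured. The pictures confirmed the board was moving.

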